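# Slide the vial racks home in the autosampler dock

### The job

Both vial racks have been pulled forward in the autosampler's loading dock for filling. Push each one gently by its front panel with the fingertips, along its rails, until you feel it drop into its locating notches and it sits level there; stop pushing then, never ram or force a rack, and do not lift or tip it. Leave the bottles and tools around the dock as they are.

Things in the scene. Friction and masses are not known exactly. Their poses are not given: they have to be found in the camera images.
- dock: Loading dock of the autosampler, fixed: white deck with two lanes side by side, and a white housing (74 mm high, three wash vials on it to 103 mm) across its far end from x = 144 mm. Origin: on the bench under the deck; +x along the lanes away from the robot, +y left. Steel deck plate at z = 30 mm, x = -160 to 140 mm. Lanes 82 mm wide between aluminium guides, tops at z = 48 mm.
- left_seat (a point): Where the origin of the rack in the left lane lies when home: dock x = 40, y = 48, z = 30 mm; axes as the dock's. Black runner strips 6 mm high carry the rack's feet, so it slides with its origin at z = 36 mm; each strip has a notch 16 mm long down to the deck (feet are 12 mm long). At x = 40 all four feet drop 6 mm at once.
- right_seat (a point): The same for the right lane: dock x = 40, y = -48, z = 30 mm. Notches lie at dock x = 100 mm in the inner pair of strips (leading feet) and x = -20 mm in the outer pair (trailing feet) of each lane. Their square far ends stop a rack that has dropped, with 2 mm of play either way: from there the push force only climbs.
- rack_a: Vial rack, all 32 wells filled; loose, about 0.6 kg, 149 x 78 mm, aluminium front panel on the end facing the robot, vials held in the block up to z = 50 mm. Four feet: leading pair x = +60, y = +-20 mm; trailing pair x = -60, y = +-34 mm. Origin: mid-length, at the undersides of the feet; +x = push direction. Starts in either lane, 60 to 120 mm short of home; slides at 1 to 5 N.
- rack_a_front (a point): Middle of the outer flat face of rack_a's front panel, 72 mm on the -x side of the rack's origin and 16 mm above it: a good place to push. The panel is flat, 78 mm wide, 5 mm thick and spans 8 to 42 mm above the origin, with a dark slot near its top edge.
- rack_b: Vial rack, 14 vials in the far rows, the wells near the panel empty; loose, about 0.6 kg, 149 x 78 mm, aluminium front panel on the end facing the robot, vials held in the block up to z = 50 mm. Four feet: leading pair x = +60, y = +-20 mm; trailing pair x = -60, y = +-34 mm. Origin: mid-length, at the undersides of the feet; +x = push direction. Starts in either lane, 60 to 120 mm short of home; slides at 1 to 5 N.
- rack_b_front (a point): Middle of the outer flat face of rack_b's front panel, 72 mm on the -x side of the rack's origin and 16 mm above it: a good place to push. The panel is flat, 78 mm wide, 5 mm thick and spans 8 to 42 mm above the origin, with a dark slot near its top edge.
- solvent: Amber solvent bottle, 80 mm across, 165 mm high, standing to the left of the dock. Origin: centre of its underside. Bystander.
- reagent: White plastic bottle, 60 mm across, 125 mm high, standing to the right of the dock. Origin: centre of its underside. Bystander.
- capjar: Clear jar for vial caps, 56 mm across, 55 mm high, standing close to the left side of the dock. Origin: centre of its underside. Bystander.
- septa: Flat round steel tin, 50 mm across, 19 mm high, on the bench before the front edge of the dock. Origin: centre of its underside. Bystander.
- crimper: Hand crimper (pliers with blue grips), 185 mm long, 80 mm wide, 20 mm high, lying to the right of the dock. Origin: under its middle; its jaw points along +x. Bystander.
- beaker: Empty glass beaker, 68 mm across, 88 mm high, standing to the left of the robot's work. Origin: centre of its underside. Bystander.
Not all that is in view belongs to the job. Leave any blue or yellow look-alike of the rack_a alone.

How it is judged:
By the outcome, as a careful person would: the job done as asked, in the order asked, and still so for the second after the job is handed in, with the robot touching nothing.
It also fails if it takes over 48 s, if anything falls off the work surface, if the arm or the gripper's body presses on something with over 40 N, if the wrist force passes 120 N, or if a joint passes its speed limit or range.

### The arm

A 7-joint arm with a two-finger parallel gripper is mounted at the origin on the work surface. World frame = base frame: x ahead of the robot, y to its left, z up, the work surface at z = 0. Lengths are in m, angles in rad, forces in N, time in s.
With the tool pointing down it reaches from about 0.4 to 0.925 m from the base axis. Payload 4.1 kg.
Tool frame: the origin (TCP) lies midway between the tips of the shut fingers; the grasp point (between the pads) lies 19 mm behind it; z points along the fingers, y is the direction in which the jaws open and shut (so a half turn about z gives the same grasp; the last joint's range is limited). The gripper opens to 85 mm and grips with 20 to 120 N. Pads are 22 mm wide; open, the fingers measure 114 mm over their backs; the gripper's body (76 mm by 85 mm) begins 54 mm behind the grasp point. The pads swing forward as they close: fully open they stand 13 mm farther back than shut.
Start: joints at [1.165, 0.398, 0.045, 1.537, -0.019, 1.207, -0.051], TCP at [0.196, -0.62, 0.231] pointing down, gripper open.
Joint ranges: [-2.82, 2.82], [-0.49, 2.23], [-1.37, 1.46], [0, 2.46], [-1.36, 4.5], [0.23, 2], [-2.94, 2.94]. Speed limits (rad/s): [2.57, 2.57, 3.14, 3.14, 3.14, 3.14, 3.14].

### API

Orientations are given as a unit quaternion [w, x, y, z].
In Python, from station import read_state, viewer, order gives the robot as it stands. The module is installed in compiled form; this text tells all that it offers.
- The arm moves only by the shell command python3 -m pendant 'ROWS' [FORCE]. ROWS is JSON, one flat list of numbers, 7 for each row, row after row: the shift along the tool's x, y, z in cm, then the turn, a rotation vector about the tool's x, y, z in rad, then the finger opening in cm, from 0 to 8.54. A call has 1 to 20 rows; each row shifts and turns the commanded pose from where the row before left it, along the tool's axes as they then stand; what a row does not reach is not made up. A row lasts 1/12 s, in which the tool goes at most 41.7 mm and 7.16 degrees, less where a joint would pass 70% of its speed; a pose out of reach is approached as far as the arm can. A call is refused whole if a number of a shift passes 4.17 or a number of a turn 0.125, either way. A call with a gripper value outside its range is refused whole. The fingers move at their own pace and stop on an object; FORCE is the grip in N (left out, the last holds). Time passes only in rows, so rows that do not move let the fingers close. It gives the time, the measured TCP pose, the force and the opening at its end, in the units of the state.
- read_state(): the state, without advancing time (a new reading comes with each control period).
- viewer.capture(name): name is "scene" or "top" or "wrist"; returns a dict with "img" (400x640x3 uint8, red, green, blue), "z_map" (400x640 float32, m along the optical axis (not along the pixel's ray), 0 where there is no reading), "fx", "fy", "cx", "cy" (pixels), "camera_from_world" (4x4, takes a point from world to camera coordinates); the wrist camera has in their place "tool_from_camera" (4x4, takes a point from camera to tool coordinates, whose origin is the TCP and whose axes are the flange's). Camera axes: x right, y up, looking along -z (the intrinsics and any distortion apply to the point x, -y, -z); pixel columns grow to the right and rows downward; lengths in m; the calibration is good to about 2 mm. A picture is of the moment at which its call begins: read the wrist's pose just before it.
- order.sign_off(): hands the job in, once; it reports no verdict.
The state is a dict: "time_s": time; "q": joint angles; "qd": joint speeds; "tau": joint torques, N m; "ee_pos": TCP position; "eef_rot": TCP orientation; "force": force on the tool from outside, world axes, zero at the start; "torque": the same for the moment, N m; "finger_gap": opening from 0.0 (shut) to 1.0 (fully open).
Only numpy, scipy, OpenCV 4.12 (cv2) and the standard library are available. Lean on these libraries where they do the work, as an engineer would, in place of code of your own. Each camera call takes 0.05 s, during which the arm holds its last target. There are 200 camera calls.

## Working session

There is one attempt and no reset: what is moved stays moved. The work goes in short steps, Python scripts to look and compute and a shell command to move; the robot and the scene stay as the last step left them, time stands still between calls to the robot, and variables do not carry over. Pictures are saved under pics/ and viewed, about 8 in all and at most 12, crops included, and the job is handed in when it is done.

```bash
mkdir -p pics
cat > h.py <<'E'
import numpy as np, cv2
from station import read_state, viewer, order
def cap(n):
    s=read_state(); c=viewer.capture(n); c['state']=s; return c
def world(c):
    h,w=c['z_map'].shape; u,v=np.meshgrid(np.arange(w),np.arange(h)); d=c['z_map']
    p=np.stack([(u-c['cx'])/c['fx']*d,-(v-c['cy'])/c['fy']*d,-d,np.ones_like(d)],-1)
    if 'camera_from_world' in c: T=np.linalg.inv(np.array(c['camera_from_world']))
    else:
        from scipy.spatial.transform import Rotation as R
        s=c['state'];q=s['eef_rot'];W=np.eye(4);W[:3,:3]=R.from_quat([q[1],q[2],q[3],q[0]]).as_matrix();W[:3,3]=s['ee_pos']
        T=W@np.array(c['tool_from_camera'])
    P=(p@T.T)[...,:3]; P[d<=0]=np.nan; return P
def save(c,f): cv2.imwrite('pics/'+f,c['img'][...,::-1])
E
python3 - <<'E'
from h import *
for n in('top','scene'):
    c=cap(n); save(c,n+'1.png'); np.save(n+'1.npy',world(c)); print(n,[k for k in c],c['fx'],c.get('dist'))
print(read_state())
E
```

```text
top ['img', 'z_map', 'fx', 'fy', 'cx', 'cy', 'camera_from_world', 'state'] 425.81009235714026 None
scene ['img', 'z_map', 'fx', 'fy', 'cx', 'cy', 'camera_from_world', 'state'] 485.58776968896944 None
{'time_s': 0.1, 'q': array([ 1.16501001,  0.39911236,  0.04503154,  1.53774404, -0.01871343,
        1.20688888, -0.05068118]), 'qd': array([ 0.00085372, -0.00252257, -0.00162875, -0.00158735,  0.00099635,
        0.00012842, -0.00063254]), 'tau': array([ 3.01920300e-03, -4.76261938e+01,  1.36961337e+00, -2.54952121e+01,
        1.19461521e-02,  4.94763968e-03, -2.82021421e-05]), 'ee_pos': array([ 0.19615945, -0.6191065 ,  0.23037534]), 'eef_rot': array([-8.45704001e-04,  9.88247967e-01,  1.52856815e-01, -1.84272871e-04]), 'force': array([ 0.05347445,  0.999176  , -0.16425056]), 'torque': array([-0.01330514,  0.00054719, -0.01936764]), 'finger_gap': 1.0020130960321307}
```

View pics/top1.png

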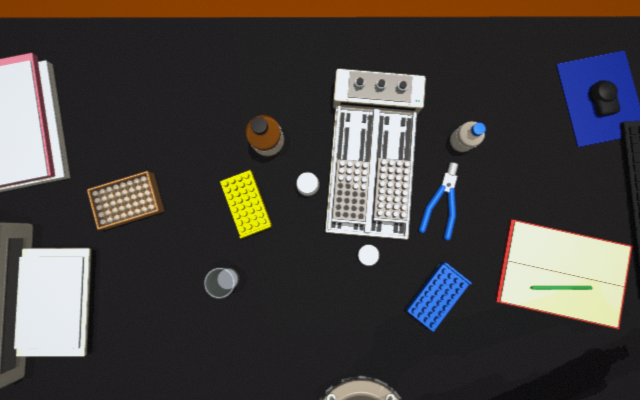

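View pics/scene1.png

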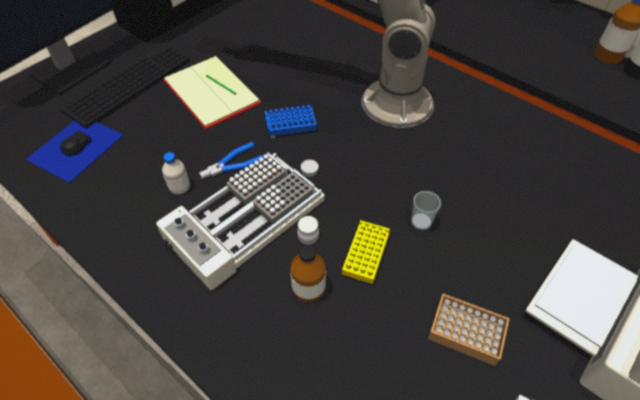

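The top view shows the dock at about (370,155). rack_a is full, at (393,188) in the right lane. rack_b, with its near wells empty, is at (351,190) in the left lane. The blue block (440,297), the yellow block (246,204) and the orange tray (125,200) are look-alikes outside the dock. The tin is at (369,255).

Run:
```python
from h import *
P=np.load('top1.npy'); im=cv2.imread('pics/top1.png')
sub=(slice(60,275),slice(300,440))
Z=P[...,2]
def rect(m):
    p=P[m]; r=cv2.minAreaRect(p[:,:2].astype(np.float32)); return np.round(r[0],4),np.round(r[1],4),round(r[2],2)
M=np.zeros(Z.shape,bool); M[60:115,325:432]=1
print('housing',rect(M&(abs(Z-.074)<.006)&M))
M[:]=0; M[100:242,322:420]=1
print('dock body',rect(M&(Z>.02)))
for n,a in(('left',(334,369)),('right',(379,412))):
    M[:]=0; M[145:230,a[0]:a[1]]=1
    m=M&(Z>.056)&(Z<.12); print(n,rect(m),np.nanpercentile(Z[m],[5,50,95]))
for (u,v) in[(369,255),(351,229),(393,225),(374,150),(351,215)]: print(u,v,P[v,u])
print('col351',[(v,np.round(P[v,347]*1000)) for v in range(205,242,2)])
print('col391',[(v,np.round(P[v,391]*1000)) for v in range(205,242,2)])
big=cv2.resize(im[90:270,310:430],None,fx=4.4,fy=3.3,interpolation=cv2.INTER_CUBIC) if 0 else cv2.resize(im[95:270,300:440],None,fx=3.4,fy=3.4,interpolation=cv2.INTER_CUBIC)
cv2.imwrite('pics/crop1.png',big)
```

```text
housing (array([ 0.8015, -0.0456]), array([0.2138, 0.082 ]), 85.23)
dock body (array([ 0.6142, -0.0316]), array([0.2115, 0.3277]), 86.28)
left (array([0.5562, 0.024 ]), array([0.078 , 0.1476]), 85.03) [0.06698544 0.07028078 0.08587215]
right (array([ 0.5583, -0.0748]), array([0.0746, 0.1472]), 85.18) [0.06712059 0.07170989 0.08733557]
369 255 [ 0.40475967 -0.0225568   0.02093351]
351 229 [0.46751005 0.02103433 0.02923029]
393 225 [ 0.47685972 -0.08008321  0.03145078]
374 150 [ 0.65649518 -0.03442328  0.04946727]
351 215 [0.49958338 0.02342159 0.06955192]
col351 [(205, array([523.,  32.,  68.])), (207, array([518.,  33.,  71.])), (209, array([514.,  32.,  67.])), (211, array([509.,  33.,  70.])), (213, array([504.,  33.,  73.])), (215, array([500.,  33.,  71.])), (217, array([495.,  33.,  74.])), (219, array([490.,  33.,  73.])), (221, array([485.,  33.,  78.])), (223, array([482.,  31.,  33.])), (225, array([477.,  31.,  28.])), (227, array([472.,  31.,  33.])), (229, array([468.,  31.,  32.])), (231, array([463.,  31.,  27.])), (233, array([458.,  31.,  25.])), (235, array([453.,  29.,   1.])), (237, array([448.,  29.,  -0.])), (239, array([443.,  29.,  -1.])), (241, array([438.,  29.,  -1.]))]
col391 [(205, array([523., -70.,  69.])), (207, array([518., -70.,  68.])), (209, array([513., -70.,  68.])), (211, array([509., -70.,  69.])), (213, array([504., -70.,  69.])), (215, array([499., -69.,  73.])), (217, array([495., -70.,  69.])), (219, array([490., -68.,  78.])), (221, array([485., -69.,  74.])), (223, array([482., -76.,  27.])), (225, array([477., -75.,  33.])), (227, array([472., -75.,  35.])), (229, array([467., -75.,  30.])), (231, array([462., -75.,  33.])), (233, array([458., -75.,  29.])), (235, array([453., -76.,  28.])), (237, array([448., -75.,  27.])), (239, array([443., -80.,   0.])), (241, array([438., -80.,  -1.]))]
```

View pics/crop1.png

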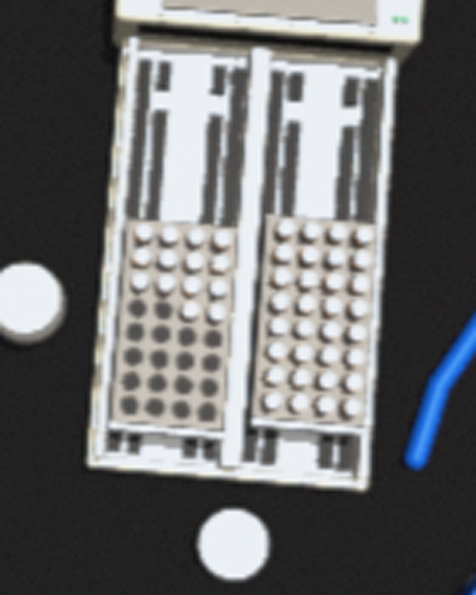

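rack_a, with all 32 wells filled, is at crop (315,320) in the right lane, and rack_b, with its near wells empty, is at (175,320) in the left lane. The dock frame is about (0.617, -0.030) with a yaw of -4.8°. Travel should be about 97 mm on the right and 107 mm on the left. I'll start with the right lane, fingers shut, and first align the tool with the dock.

```bash
cat >> h.py <<'E'
from scipy.spatial.transform import Rotation as R
O=np.array([.6171,-.0301,0]); D=R.from_euler('z',-4.8,degrees=True)
def where(tgt=None):
    s=read_state();q=s['eef_rot'];T=R.from_quat([q[1],q[2],q[3],q[0]])
    p=D.inv().apply(s['ee_pos']-O); print('t',round(s['time_s'],2),'dock mm',np.round(p*1e3,1),'F dock',np.round(D.inv().apply(s['force']),1))
    print('toolz in dock',np.round((D.inv()*T).apply([0,0,1]),3),'toolx',np.round((D.inv()*T).apply([1,0,0]),3))
    if tgt is not None: print('tool shift cm',np.round((D.inv()*T).inv().apply(np.array(tgt)/1e3-p)*100,2))
E
python3 -m pendant '[0,0,0,0,0,0.098,0, 0,0,0,0,0,0.098,0, 0,0,0,0,0,0.098,0, 0,0,0,0,0,0.098,0, 3,-3,0,0,0,0,0, 3,-3,0,0,0,0,0, 3,-3,0,0,0,0,0, 3,-3,0,0,0,0,0, 3,-3,0,0,0,0,0, 3,-3,0,0,0,0,0, 0,-3.5,0,0,0,0,0, 0,-3.5,0,0,0,0,0, 0,-3.5,0,0,0,0,0, 0,-3.5,0,0,0,0,0, 0,-3.5,0,0,0,0,0, 0,-3.5,0,0,0,0,0, 0,-3.5,0,0,0,0,0, 0,-3.5,0,0,0,0,0, 0,-3.5,0,0,0,0,0, 0,-3.5,0,0,0,0,0]' 20
python3 -c "
from h import *
where([-185,-48,150])"
```

```text
time_s: 1.77
ee_pos: [0.4167, -0.1081, 0.2311]
eef_rot: [0.0, 0.999, -0.043, -0.0]
force: [0.9, -0.2, -0.5]
finger_gap: 0.003
t 1.77 dock mm [-193.1  -94.5  231.1] F dock [ 0.9 -0.1 -0.5]
toolz in dock [-0. -0. -1.] toolx [ 1.    -0.002 -0.   ]
tool shift cm [ 0.81 -4.66  8.11]
```

```bash
python3 -m pendant '[0,-2,2,0,0.06,0,0, 0,-2,2,0,0.06,0,0, 0.5,-0.7,2,0,0,0,0, 0,0,0,0,0,0,0, 0,0,0,0,0,0,0]'
python3 - <<'E'
from h import *
where([-185,-48,52])
c=cap('wrist'); save(c,'w1.png'); P=world(c); q=D.inv().apply((P-O).reshape(-1,3)).reshape(P.shape)*1e3
np.save('w1.npy',q)
top=(q[...,2]>70)&(q[...,2]<90)&(q[...,0]>-160)&(q[...,0]<60)
for n,a,b in(('R',-95,-5),('L',5,95)):
    m=top&(q[...,1]>a)&(q[...,1]<b); 
    if m.sum()>50: print(n,m.sum(),np.percentile(q[m],[1,50,99],axis=0).round(1))
E
```

```text
time_s: 2.18
ee_pos: [0.4291, -0.0637, 0.1716]
eef_rot: [0.003, 0.997, -0.042, 0.059]
force: [1.2, 0.2, -0.0]
finger_gap: 0.002
t 2.18 dock mm [-184.5  -49.2  171.6] F dock [ 1.1  0.3 -0. ]
toolz in dock [ 0.118 -0.    -0.993] toolx [ 0.993 -0.     0.118]
tool shift cm [-1.46 -0.12 11.87]
R 13584 [[-126.2  -86.6   70.1]
 [ -71.8  -49.4   72.2]
 [ -23.2  -11.6   88.1]]
L 14669 [[-136.3    8.9   70.1]
 [ -74.5   45.7   71.3]
 [ -22.6   84.    87.7]]
```

View pics/w1.png

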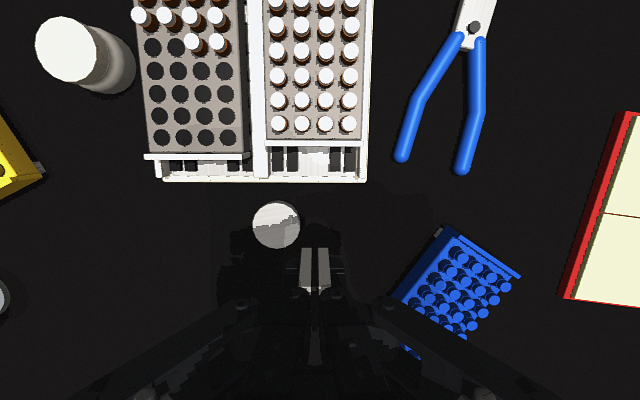

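The wrist view shows the tool lined up with the right lane. The right panel is at row 143 and the left panel at row 157, so their front faces are at dock x of about -129 and -139. The tin at (276,225) is well below the path. I'll descend in front of the right panel.

```bash
python3 -m pendant '[-0.15,0,2,0,0,0,0, -0.15,0,2,0,0,0,0, -0.15,0,2,0,0,0,0, -0.15,0,2,0,0,0,0, -0.1,-0.1,2,0,0,0,0, -0.1,0,1.9,0,0,0,0, 0,0,0,0,0,0,0, 0,0,0,0,0,0,0]'
python3 -c "
from h import *
where([-145,-48,52])"
```

```text
time_s: 2.9
ee_pos: [0.4366, -0.0643, 0.0533]
eef_rot: [0.003, 0.997, -0.043, 0.06]
force: [-0.3, -0.0, 0.3]
finger_gap: 0.001
t 2.9 dock mm [-177.   -49.1   53.3] F dock [-0.3 -0.   0.3]
toolz in dock [ 0.119 -0.001 -0.993] toolx [ 0.993 -0.003  0.119]
tool shift cm [ 3.16 -0.12  0.51]
```

```bash
python3 -m pendant '[0.5,-0.05,0.07,0,0,0,0, 0.5,-0.05,0.07,0,0,0,0, 0.5,0,0.07,0,0,0,0, 0.5,0,0.07,0,0,0,0, 0.5,0,0.06,0,0,0,0, 0.2,0,0.02,0,0,0,0, 0.2,0,0.02,0,0,0,0, 0.2,0,0.02,0,0,0,0, 0.2,0,0.02,0,0,0,0, 0.2,0,0.02,0,0,0,0, 0.2,0,0.02,0,0,0,0, 0.2,0,0.02,0,0,0,0, 0.2,0,0.02,0,0,0,0, 0.2,0,0.02,0,0,0,0, 0.2,0,0.02,0,0,0,0]'
python3 -c "
from h import *
where([-62,-48,52])"
```

```text
time_s: 4.15
ee_pos: [0.4791, -0.0661, 0.0523]
eef_rot: [0.003, 0.997, -0.043, 0.057]
force: [-4.9, 1.1, 3.0]
finger_gap: -0.002
t 4.15 dock mm [-134.5  -47.5   52.3] F dock [-5.   0.7  3. ]
toolz in dock [ 0.115 -0.001 -0.993] toolx [ 0.993 -0.001  0.115]
tool shift cm [7.2  0.04 0.86]
```

```bash
python3 -m pendant '[0.3,0,0.035,0,0,0,0, 0.3,0,0.035,0,0,0,0, 0.3,0,0.035,0,0,0,0, 0.3,0,0.035,0,0,0,0, 0.3,0,0.035,0,0,0,0, 0.3,0,0.035,0,0,0,0, 0.3,0,0.035,0,0,0,0, 0.3,0,0.035,0,0,0,0, 0.3,0,0.035,0,0,0,0, 0.3,0,0.035,0,0,0,0]'
python3 - <<'E'
from h import *
where([-45,-48,52])
c=cap('wrist'); save(c,'w2.png'); P=world(c); q=D.inv().apply((P-O).reshape(-1,3)).reshape(P.shape)*1e3
top=(q[...,2]>62)&(q[...,2]<90)&(q[...,0]>-160)&(q[...,0]<140)
m=top&(q[...,1]>-92)&(q[...,1]<-5); print(np.percentile(q[m],[1,50,99],axis=0).round(1))
E
```

```text
time_s: 4.98
ee_pos: [0.5118, -0.0687, 0.0531]
eef_rot: [0.003, 0.997, -0.042, 0.06]
force: [-2.6, 0.4, -2.0]
finger_gap: 0.0
t 4.98 dock mm [-101.7  -47.3   53.1] F dock [-2.7  0.1 -2. ]
toolz in dock [ 0.12  -0.    -0.993] toolx [ 0.993 -0.001  0.12 ]
tool shift cm [5.62 0.06 0.79]
[[-96.9 -87.   69.3]
 [-33.3 -49.   73.1]
 [ 13.7 -11.5  88.1]]
```

View pics/w2.png

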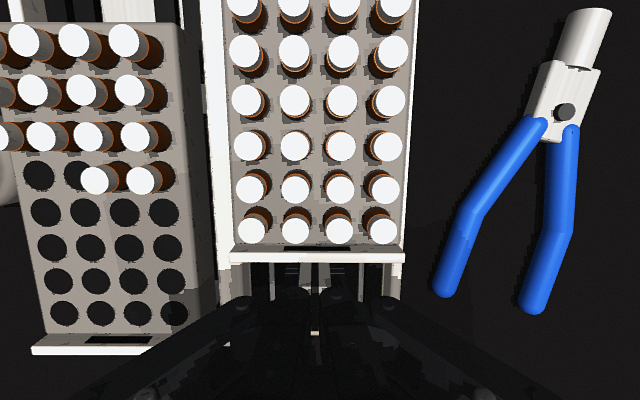

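The panel's top edge at row 255 moves with the fingertips, square and centred. At this point the TCP is about 5 mm behind the panel, so I expect home at a TCP of about x = -37. I'll push to about -52 and then creep.

```bash
python3 -m pendant '[0.3,0,0.035,0,0,0,0, 0.3,0,0.035,0,0,0,0, 0.3,0,0.035,0,0,0,0, 0.3,0,0.035,0,0,0,0, 0.3,0,0.035,0,0,0,0, 0.3,0,0.035,0,0,0,0, 0.3,0,0.035,0,0,0,0, 0.3,0,0.035,0,0,0,0, 0.3,0,0.035,0,0,0,0, 0.3,0,0.035,0,0,0,0, 0.3,0,0.035,0,0,0,0, 0.3,0,0.035,0,0,0,0, 0.3,0,0.035,0,0,0,0, 0.3,0,0.035,0,0,0,0, 0.3,0,0.035,0,0,0,0]'
cat >> h.py <<'E'
def rack(a,b,n='wrist'):
    c=cap(n); P=world(c); q=D.inv().apply((P-O).reshape(-1,3)).reshape(P.shape)*1e3
    m=(q[...,2]>56)&(q[...,2]<95)&(q[...,0]>-160)&(q[...,0]<135)&(q[...,1]>a)&(q[...,1]<b)
    print('rack',np.percentile(q[m],[1,50,99],axis=0).round(1).tolist())
    for x in range(-140,120,20):
        k=m&(abs(q[...,0]-x)<10)
        if k.sum()>50: print(x,np.percentile(q[k][:,2],[5,15,30,50]).round(1),end='; ')
    return c
E
python3 -c "
from h import *
where([-40,-48,52]);rack(-90,-8)"
```

```text
time_s: 6.28
ee_pos: [0.557, -0.0726, 0.0532]
eef_rot: [0.003, 0.997, -0.042, 0.06]
force: [-3.1, -0.1, 0.1]
finger_gap: 0.003
t 6.28 dock mm [-56.4 -47.4  53.2] F dock [-3.1 -0.3  0.1]
toolz in dock [ 0.12  -0.    -0.993] toolx [ 0.993 -0.001  0.12 ]
tool shift cm [1.61 0.06 0.32]
rack [[-52.5, -87.1, 69.3], [11.3, -49.1, 73.5], [59.1, -11.7, 90.6]]
-60 [68.8 72.4 77.3 83.1]; -40 [69.9 70.7 71.7 77.8]; -20 [70.1 70.6 71.1 76.8]; 0 [70.  70.5 71.  72.1]; 20 [69.9 70.4 70.9 71.5]; 40 [69.9 70.4 70.9 71.7]; 60 [69.9 70.5 71.2 75.7];
```

```bash
python3 -m pendant '[0.2,0,0.024,0,0,0,0, 0.2,0,0.024,0,0,0,0, 0.2,0,0.024,0,0,0,0, 0.2,0,0.024,0,0,0,0, 0.2,0,0.024,0,0,0,0, 0.2,0,0.024,0,0,0,0, 0,0,0,0,0,0,0]'
python3 -c "
from h import *
where([-40,-48,52]);rack(-90,-8)"
for i in 1 2 3 4; do :; done
```

```text
time_s: 6.92
ee_pos: [0.5695, -0.0736, 0.0534]
eef_rot: [0.003, 0.997, -0.042, 0.061]
force: [-2.2, -0.3, -0.6]
finger_gap: 0.003
t 6.92 dock mm [-43.8 -47.4  53.4] F dock [-2.2 -0.5 -0.6]
toolz in dock [ 0.121 -0.    -0.993] toolx [ 0.993 -0.001  0.121]
tool shift cm [0.36 0.06 0.18]
rack [[-40.0, -87.3, 69.3], [23.9, -49.1, 73.5], [71.7, -11.8, 90.7]]
-60 [89.9 90.2 90.4 90.7]; -40 [71.4 76.7 78.5 79.3]; -20 [70.  70.6 71.3 76.3]; 0 [70.  70.4 70.9 71.6]; 20 [69.9 70.4 70.8 71.4]; 40 [70.  70.5 71.  72.9]; 60 [70.  70.6 71.2 76.8]; 80 [69.6 70.  70.4 70.8];
```

```bash
python3 -m pendant '[0.1,0,0.012,0,0,0,0, 0.1,0,0.012,0,0,0,0, 0,0,0,0,0,0,0]'
python3 -c "
from h import *
where();rack(-90,-8)"
```

```text
time_s: 7.22
ee_pos: [0.5707, -0.0738, 0.0533]
eef_rot: [0.003, 0.997, -0.042, 0.06]
force: [-2.3, 0.3, -0.3]
finger_gap: -0.003
t 7.22 dock mm [-42.5 -47.4  53.3] F dock [-2.3  0.1 -0.3]
toolz in dock [ 0.12  -0.    -0.993] toolx [ 0.993 -0.001  0.12 ]
rack [[-38.7, -87.3, 69.2], [25.1, -49.1, 73.5], [72.9, -11.9, 90.6]]
-60 [89.7 89.9 90.1 90.4]; -40 [70.5 75.9 78.4 79.9]; -20 [69.9 70.5 71.2 77.2]; 0 [69.9 70.4 70.9 71.8]; 20 [69.8 70.3 70.7 71.3]; 40 [69.9 70.4 70.9 72. ]; 60 [69.9 70.5 71.1 78.4]; 80 [69.4 69.9 70.3 70.7];
```

```bash
python3 -m pendant '[0.15,0,0.018,0,0,0,0, 0.15,0,0.018,0,0,0,0, 0,0,0,0,0,0,0]'
python3 -c "
from h import *
where();rack(-90,-8)"
```

```text
time_s: 7.52
ee_pos: [0.5745, -0.074, 0.0535]
eef_rot: [0.003, 0.997, -0.042, 0.061]
force: [-1.5, -0.3, 0.3]
finger_gap: 0.0
t 7.52 dock mm [-38.8 -47.3  53.5] F dock [-1.5 -0.4  0.3]
toolz in dock [ 0.121 -0.    -0.993] toolx [ 0.993 -0.001  0.121]
rack [[-35.0, -87.5, 63.3], [29.8, -49.3, 67.8], [79.6, -12.0, 90.9]]
-60 [89.6 89.9 90.2 90.5]; -40 [65.9 72.1 78.1 83.5]; -20 [63.9 64.6 65.4 71.7]; 0 [64.  64.6 65.1 69.5]; 20 [63.9 64.4 64.8 65.5]; 40 [63.9 64.4 64.8 65.4]; 60 [64.  64.5 65.1 68.3]; 80 [63.9 64.4 65.  71. ];
```

```bash
python3 -m pendant '[0.1,0,0.012,0,0,0,0, 0.1,0,0.012,0,0,0,0, 0,0,0,0,0,0,0]'
python3 -c "
from h import *
where();rack(-90,-8)"
```

```text
time_s: 7.82
ee_pos: [0.5754, -0.0742, 0.0534]
eef_rot: [0.003, 0.997, -0.042, 0.059]
force: [-4.1, 0.0, 3.1]
finger_gap: 0.001
t 7.82 dock mm [-37.9 -47.4  53.4] F dock [-4.  -0.3  3.1]
toolz in dock [ 0.119 -0.    -0.993] toolx [ 0.993 -0.001  0.119]
rack [[-34.1, -87.5, 63.4], [30.4, -49.4, 67.8], [80.3, -12.0, 90.9]]
-40 [65.6 71.2 78.3 84.9]; -20 [63.9 64.6 65.5 71.9]; 0 [64.1 64.6 65.1 70.2]; 20 [64.  64.5 64.9 65.7]; 40 [63.9 64.4 64.8 65.4]; 60 [64.  64.5 65.1 66.4]; 80 [63.9 64.5 65.1 72.2];
```

Rack_a has dropped: its block top went from 70 to 64 mm along its whole length and it is level. The push force stayed at or below 4 N at the checks. Now I'll back off, lift, and cross to the left lane.

```bash
python3 -m pendant '[-0.3,0,-0.036,0,0,0,0, -0.7,0,-0.084,0,0,0,0, -1.5,0,-0.18,0,0,0,0, -1.5,0,-0.18,0,0,0,0, 0,0,-2.5,0,0,0,0, 0,0,-2.5,0,0,0,0, 0,0,-2.5,0,0,0,0, 0,0,-2.5,0,0,0,0, -2,-2,0,0,0,0,0, -2,-2,0,0,0,0,0, -2,-2,0,0,0,0,0, -2,-2,0,0,0,0,0, -2,-1.5,0,0,0,0,0, 0,0,0,0,0,0,0, 0,0,0,0,0,0,0]'
python3 - <<'E'
from h import *
where([-178,48,53]); c=rack(-90,-8); print(); c=rack(8,92); save(c,'w3.png')
E
```

```text
time_s: 9.12
ee_pos: [0.4326, 0.0341, 0.1409]
eef_rot: [0.003, 0.997, -0.041, 0.061]
force: [0.7, 0.3, -0.0]
finger_gap: 0.001
t 9.12 dock mm [-189.2   48.5  140.9] F dock [ 0.6  0.4 -0. ]
toolz in dock [ 0.122 -0.    -0.993] toolx [0.993 0.001 0.122]
tool shift cm [0.04 0.05 8.86]Traceback (most recent call last):
  File "<stdin>", line 2, in <module>
  File "h.py", line 25, in rack
    print('rack',np.percentile(q[m],[1,50,99],axis=0).round(1).tolist())
                 ~~~~~~~~~~~~~^^^^^^^^^^^^^^^^^^^^^^^
    return _quantile_unchecked(
        a, q, axis, out, overwrite_input, method, keepdims, weights)
    return _ureduce(a,
                    func=_quantile_ureduce_func,
    ...<5 lines>...
                    overwrite_input=overwrite_input,
                    method=method)
    r = func(a, **kwargs)
    result = _quantile(arr,
                       quantiles=q,
    ...<2 lines>...
                       out=out,
                       weights=wgt)
    slices_having_nans = np.isnan(arr[-1, ...])
                                  ~~~^^^^^^^^^
IndexError: index -1 is out of bounds for axis 0 with size 0
```

```bash
python3 -c "
from h import *
rack(8,92)"
python3 -m pendant '[0,0,2,0,0,0,0, 0,0,2,0,0,0,0, 0,0,2,0,0,0,0, 0,0,2,0,0,0,0, 0,0,0.85,0,0,0,0, 0,0,0,0,0,0,0, 0,0,0,0,0,0,0]'
python3 -c "
from h import *
where([-148,48,53])"
```

```text
rack [[-136.9, 9.1, 69.2], [-83.2, 46.9, 71.1], [-37.4, 84.9, 87.1]]
-140 [69.6 70.4 72.  78.1]; -120 [69.8 70.2 70.6 70.9]; -100 [69.8 70.2 70.6 71. ]; -80 [69.8 70.2 70.6 71. ]; -60 [69.8 70.3 70.7 71.2]; -40 [69.7 70.2 70.7 71.2]; time_s: 9.8
ee_pos: [0.4439, 0.0321, 0.0528]
eef_rot: [0.003, 0.997, -0.043, 0.06]
force: [0.5, -0.2, 0.0]
finger_gap: -0.004
t 9.8 dock mm [-177.8   47.5   52.8] F dock [ 0.5 -0.2  0. ]
toolz in dock [ 0.12  -0.    -0.993] toolx [ 0.993 -0.002  0.12 ]
tool shift cm [ 2.96 -0.06  0.34]
```

Contact should come at a TCP of about x = -142. I'll approach fast, then slowly, then push.

```bash
python3 -m pendant '[0.5,-0.06,0.06,0,0,0,0, 0.5,0,0.06,0,0,0,0, 0.5,0,0.06,0,0,0,0, 0.5,0,0.06,0,0,0,0, 0.5,0,0.06,0,0,0,0, 0.2,0,0.024,0,0,0,0, 0.2,0,0.024,0,0,0,0, 0.2,0,0.024,0,0,0,0, 0.2,0,0.024,0,0,0,0, 0.2,0,0.024,0,0,0,0, 0.2,0,0.024,0,0,0,0, 0.2,0,0.024,0,0,0,0, 0.2,0,0.024,0,0,0,0, 0.2,0,0.024,0,0,0,0, 0.3,0,0.036,0,0,0,0, 0.3,0,0.036,0,0,0,0]'
python3 -c "
from h import *
where([-58,48,53]);rack(8,92)"
```

```text
time_s: 11.13
ee_pos: [0.4927, 0.0287, 0.0525]
eef_rot: [0.003, 0.997, -0.042, 0.06]
force: [-1.9, -0.8, -1.1]
finger_gap: 0.003
t 11.13 dock mm [-128.9   48.2   52.5] F dock [-1.9 -0.9 -1.1]
toolz in dock [ 0.119 -0.    -0.993] toolx [ 0.993 -0.001  0.119]
tool shift cm [7.04 0.01 0.8 ]
rack [[-125.0, 9.3, 69.3], [-61.3, 47.0, 71.2], [-13.8, 84.6, 90.1]]
-140 [88.8 89.3 89.8 90.1]; -120 [69.7 70.7 73.7 78.1]; -100 [69.9 70.3 70.6 71. ]; -80 [69.9 70.3 70.6 71. ]; -60 [69.9 70.3 70.6 71. ]; -40 [69.9 70.3 70.7 71.2]; -20 [69.9 70.3 70.8 71.5];
```

```bash
python3 -m pendant '[0.3,0,0.036,0,0,0,0, 0.3,0,0.036,0,0,0,0, 0.3,0,0.036,0,0,0,0, 0.3,0,0.036,0,0,0,0, 0.3,0,0.036,0,0,0,0, 0.3,0,0.036,0,0,0,0, 0.3,0,0.036,0,0,0,0, 0.3,0,0.036,0,0,0,0, 0.3,0,0.036,0,0,0,0, 0.3,0,0.036,0,0,0,0, 0.3,0,0.036,0,0,0,0, 0.3,0,0.036,0,0,0,0, 0.3,0,0.036,0,0,0,0, 0.3,0,0.036,0,0,0,0, 0.3,0,0.036,0,0,0,0, 0.3,0,0.036,0,0,0,0, 0.3,0,0.036,0,0,0,0]'
python3 -c "
from h import *
where([-58,48,53]);rack(8,92)"
```

```text
time_s: 12.6
ee_pos: [0.5441, 0.0244, 0.0528]
eef_rot: [0.003, 0.997, -0.042, 0.06]
force: [-2.9, -0.2, 0.1]
finger_gap: 0.003
t 12.6 dock mm [-77.4  48.2  52.8] F dock [-2.8 -0.5  0.1]
toolz in dock [ 0.12  -0.    -0.993] toolx [ 0.993 -0.001  0.12 ]
tool shift cm [1.92 0.02 0.21]
rack [[-73.5, 9.2, 69.3], [-9.7, 47.0, 71.2], [37.9, 84.5, 90.2]]
-80 [68.8 73.3 79.1 85.4]; -60 [69.9 70.5 70.9 71.7]; -40 [69.9 70.3 70.7 71. ]; -20 [69.9 70.3 70.7 71. ]; 0 [69.9 70.3 70.6 71. ]; 20 [69.9 70.4 70.8 71.3]; 40 [69.9 70.5 71.  74.7];
```

```bash
python3 -m pendant '[0.3,0,0.036,0,0,0,0, 0.3,0,0.036,0,0,0,0, 0.3,0,0.036,0,0,0,0, 0.3,0,0.036,0,0,0,0, 0.3,0,0.036,0,0,0,0, 0.3,0,0.036,0,0,0,0, 0.3,0,0.036,0,0,0,0, 0.2,0,0.024,0,0,0,0, 0.2,0,0.024,0,0,0,0, 0.2,0,0.024,0,0,0,0, 0.2,0,0.024,0,0,0,0, 0.2,0,0.024,0,0,0,0, 0,0,0,0,0,0,0]'
python3 -c "
from h import *
where();rack(8,92)"
```

```text
time_s: 13.73
ee_pos: [0.5756, 0.0218, 0.0529]
eef_rot: [0.002, 0.997, -0.043, 0.06]
force: [-3.3, 0.3, -0.0]
finger_gap: -0.003
t 13.73 dock mm [-45.7  48.2  52.9] F dock [-3.3  0.  -0. ]
toolz in dock [ 0.121  0.    -0.993] toolx [ 0.993 -0.001  0.121]
rack [[-41.9, 9.1, 69.3], [21.9, 46.9, 71.2], [69.7, 84.4, 90.2]]
-60 [89.2 89.6 89.9 90.2]; -40 [69.9 74.6 77.9 78.8]; -20 [69.9 70.3 70.7 71. ]; 0 [69.9 70.3 70.6 71. ]; 20 [69.9 70.3 70.6 71. ]; 40 [69.9 70.3 70.7 71.1]; 60 [69.9 70.4 70.9 71.6]; 80 [69.5 69.9 70.3 70.7];
```

```bash
python3 -m pendant '[0.1,0,0.012,0,0,0,0, 0.1,0,0.012,0,0,0,0, 0,0,0,0,0,0,0]'
python3 -c "
from h import *
where();rack(8,92)"
```

```text
time_s: 14.03
ee_pos: [0.577, 0.0217, 0.0528]
eef_rot: [0.003, 0.997, -0.042, 0.06]
force: [-3.3, 0.8, 1.9]
finger_gap: 0.003
t 14.03 dock mm [-44.3  48.3  52.8] F dock [-3.4  0.5  1.9]
toolz in dock [ 0.12  -0.    -0.993] toolx [ 0.993 -0.001  0.12 ]
rack [[-40.5, 9.2, 69.3], [23.3, 47.0, 71.2], [70.9, 84.5, 90.3]]
-60 [89.1 89.5 89.8 90.1]; -40 [71.4 77.1 78.5 79.2]; -20 [69.8 70.3 70.7 71.1]; 0 [69.9 70.3 70.6 71. ]; 20 [69.9 70.3 70.6 70.9]; 40 [69.9 70.3 70.7 71.1]; 60 [69.9 70.4 70.9 71.6]; 80 [69.5 70.  70.4 70.7];
```

```bash
python3 -m pendant '[0.1,0,0.012,0,0,0,0, 0.1,0,0.012,0,0,0,0, 0,0,0,0,0,0,0]'
python3 -c "
from h import *
where();rack(8,92)"
```

```text
time_s: 14.33
ee_pos: [0.5793, 0.0214, 0.0528]
eef_rot: [0.003, 0.997, -0.042, 0.06]
force: [-2.4, 0.2, -0.5]
finger_gap: -0.002
t 14.33 dock mm [-42.   48.2  52.8] F dock [-2.4 -0.  -0.5]
toolz in dock [ 0.12  -0.    -0.993] toolx [ 0.993 -0.001  0.12 ]
rack [[-38.2, 9.1, 69.3], [25.6, 46.9, 71.1], [73.4, 84.4, 90.3]]
-60 [89.1 89.5 89.8 90.1]; -40 [70.2 75.3 78.2 81. ]; -20 [69.8 70.3 70.8 71.3]; 0 [69.9 70.3 70.6 71. ]; 20 [69.8 70.2 70.6 70.9]; 40 [69.8 70.3 70.6 71. ]; 60 [69.9 70.4 70.9 71.6]; 80 [69.6 70.  70.4 70.8];
```

```bash
python3 -m pendant '[0.1,0,0.012,0,0,0,0, 0.1,0,0.012,0,0,0,0, 0,0,0,0,0,0,0]'
python3 -c "
from h import *
where();rack(8,92)"
```

```text
time_s: 14.63
ee_pos: [0.5817, 0.0213, 0.053]
eef_rot: [0.002, 0.997, -0.042, 0.061]
force: [-2.1, 0.6, 0.1]
finger_gap: -0.001
t 14.63 dock mm [-39.5  48.3  53. ] F dock [-2.2  0.5  0.1]
toolz in dock [ 0.121  0.    -0.993] toolx [ 0.993 -0.001  0.121]
rack [[-35.8, 9.1, 63.3], [28.6, 46.9, 65.2], [78.4, 84.3, 90.5]]
-60 [89.1 89.3 89.5 89.8]; -40 [65.9 71.2 76.1 81.9]; -20 [63.9 64.4 64.9 65.4]; 0 [63.9 64.3 64.7 65. ]; 20 [63.9 64.3 64.6 65. ]; 40 [63.9 64.3 64.6 65. ]; 60 [63.9 64.4 64.9 65.5]; 80 [63.9 64.5 65.  68.1];
```

Rack_b has dropped 6 mm too and sits level. I'll back off, lift clear and check with the top camera.

```bash
python3 -m pendant '[-0.3,0,-0.036,0,0,0,0, -0.7,0,-0.084,0,0,0,0, -1.5,0,-0.18,0,0,0,0, -1.5,0,-0.18,0,0,0,0, 0,0,-2.5,0,0,0,0, 0,0,-2.5,0,0,0,0, 0,0,-2.5,0,0,0,0, 0,0,-2.5,0,0,0,0, -2,2,-1,0,0,0,0, -2,2,-1,0,0,0,0, -2,1,-1,0,0,0,0, 0,0,0,0,0,0,0, 0,0,0,0,0,0,0]'
python3 - <<'E'
from h import *
where(); c=rack(-90,-8); print(); rack(8,92); print(); save(c,'w4.png'); c=cap('top'); save(c,'top2.png')
P=world(c);P0=np.load('top1.npy')
for n,(u,v) in dict(solvent=(262,130),reagent=(470,135),capjar=(307,184),septa=(369,255),crimper=(452,178),beaker=(220,283)).items():
    s=np.s_[v-14:v+15,u-14:u+15]; print(n,np.nanpercentile(abs(P[s]-P0[s])[...,2],90).round(4))
c=cap('scene'); img=cv2.resize(c['img'][130:290,140:340,::-1],None,fx=3,fy=3,interpolation=cv2.INTER_CUBIC); cv2.imwrite('pics/s2.png',img)
E
```

```text
time_s: 15.77
ee_pos: [0.4613, -0.0195, 0.1754]
eef_rot: [0.003, 0.997, -0.043, 0.061]
force: [0.2, 0.6, 0.5]
finger_gap: -0.003
t 15.77 dock mm [-156.2   -2.5  175.4] F dock [0.1 0.6 0.5]
toolz in dock [ 0.122 -0.001 -0.992] toolx [ 0.992 -0.003  0.122]
rack [[-27.9, -87.0, 57.8], [-11.1, -49.0, 67.3], [11.2, -11.0, 82.0]]
-20 [61.  64.2 65.  69. ]; 0 [63.8 64.4 65.  66.6]; 20 [63.6 64.2 64.5 64.8]; 
rack [[-29.3, 8.7, 58.0], [-8.5, 46.3, 65.1], [12.8, 84.4, 73.8]]
-20 [60.8 64.  64.7 65.4]; 0 [63.7 64.2 64.6 65. ]; 20 [63.5 64.  64.3 64.7]; 
solvent 0.004
reagent 0.0043
capjar 0.0043
septa 0.552
crimper 0.0045
beaker 0.0043
```

View pics/s2.png

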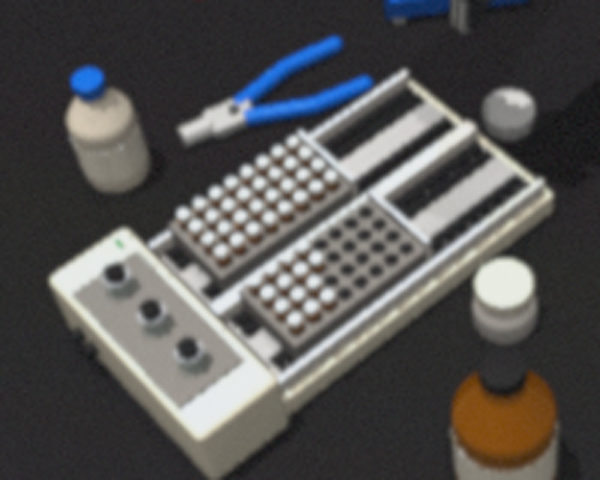

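View pics/w4.png

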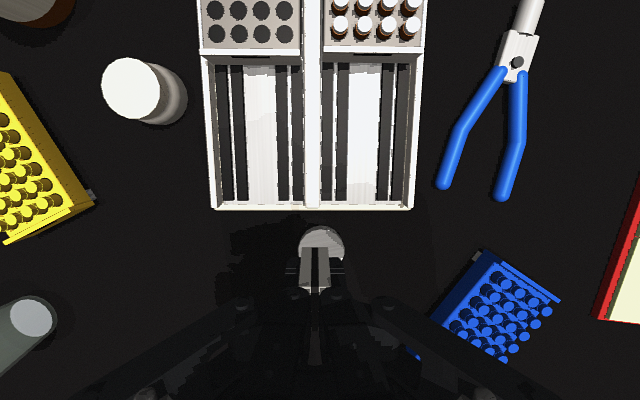

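The scene crop shows both racks seated and level, rack_a at (265,205) and rack_b at (335,270). In the wrist view their panels line up at row 50. The tin at (321,240) is in place and nothing else has moved; the septa number comes from the arm blocking the top view.

```bash
python3 -c "
from h import *
print(order.sign_off())"
```

```text
the job is handed in; nothing more can be done
None
```

Both vial racks are home in their notches and the job is handed in, at about 16 s on the robot's clock. I pushed rack_a (right lane) and then rack_b (left lane) with shut fingertips on the middle of each front panel.

- **Seating:** I stopped rack_b as soon as it dropped. rack_a got one more 2 mm nudge, already under way when its drop was read; it moved about 1 mm at 4 N. Force readings between moves never passed about 6 N. After each drop the block top read about 64 mm instead of 70 along its whole length, so each rack fell 6 mm and sits level. A last look with the arm withdrawn read the same heights on the near part of each rack that was in view.
- **Surroundings:** The solvent, reagent, cap jar, crimper and beaker showed no change beyond about 4 mm of depth noise. The septa tin's depth check failed because the arm blocked the top camera's view of it. The wrist and scene pictures show the tin standing in front of the dock, but I did not measure its position again.

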